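# Slide a wax-block cassette along the rail into the corner of a squaring plate

## Task

On the squaring plate, push the pink cassette with your fingertips until its long side lies flat against the blue rail, before its middle reaches the yellow line; then slide it along the rail, keeping it against the rail all the way, until it is fully home in the corner pocket, touching both the rail and the end stop, and leave it there. Only push or press it: never lift or tip it off the plate, and leave the other things on the bench where they are.

Things in the scene. Friction and masses are not known exactly. Their poses are not given: they have to be found in the camera images.
- cassette: The pink specimen cassette, loose, 35 to 70 g: 40 mm (its x) by 60 mm (its y, the long axis) by 16 mm high. Lower 10 mm: pink shell of full size; above: cream wax block 28 x 46 mm. Origin: centre of its underside; either end may go first. Starts flat on the plate, origin 70 to 85 mm from the rail's face and at least 55 mm short of the yellow line, turned up to 0.5 rad from the rail.
- plate: Fixed dark grey squaring plate, 10 mm thick; place and yaw vary. Origin on the bench below it, so its top is at z = 10 mm. x points away from the robot at yaw 0, y runs along the rail towards the pocket. It spans x -80 to 70 mm, y -190 to 180 mm; flat and open (apart from the cassette) over x -80 to 50, y -190 to 90 mm.
- rail (a point): Blue rail, fixed on the plate, 10 mm high above the plate's top, 15 mm thick, along the plate's y. The point lies on the foot of its inner face (plate x = 50 mm, y = -20 mm, z = 10 mm), in line with the yellow line. The rail runs from plate y = -180 to 170 mm. Axes as the plate's.
- line (a point): Thin flat yellow line across the plate at plate y = -20 mm; the point is its middle, on the plate's top. Axes as the plate's.
- lip (a point): Pocket lip, blue, 10 mm high, 8 mm thick, parallel to the rail over plate y 116 to 150 mm. The point is the foot of its inner face at the -y end (plate x = 5, y = 116 mm). Its end is flared away from the rail, to about plate x = -13, y = 94 mm, as a lead-in. Rail, stop and lip make a pocket 45 mm wide, 34 mm deep, open towards -y; a home cassette sticks 26 mm out.
- home (a point): Where the cassette's origin lies when fully home, on the plate's top: plate x = 30, y = 120, z = 10 mm; axes as the plate's. The blue end stop (10 mm high, 20 mm thick, plate x -10 to 65 mm) has its inner face 30 mm beyond this point (plate y = 150 mm).
- cassette_blue: Bystander: a like cassette in blue, 40 x 60 x 16 mm, loose on the bench behind the rail, its origin 50 to 65 mm beyond the plate's edge. Origin under its centre.
- cassette_yellow: Bystander: a like cassette in yellow, 40 x 60 x 16 mm, loose on the bench behind the rail, its origin 50 to 65 mm beyond the plate's edge. Origin under its centre.
- jar: Bystander: amber jar, 56 mm across, 75 mm high, loose. Origin under its centre.
- dish: Bystander: white shallow dish, 90 mm across, 16 mm high, loose. Origin under its centre.
- slide_box: Bystander: green slide box 85 x 100 x 35 mm, loose. Origin under its centre.
- brush: Bystander: small brush 160 mm long lying near the robot's right. Origin under its middle.
- forceps: Bystander: steel forceps about 117 mm long, 6 mm high, lying near the robot's left. Origin at its middle.
Not all that is in view belongs to the job. Leave any orange or purple look-alike of the cassette alone.

How it is judged:
On the way, in this order (a step that is already met when the one before it is completed fails the run):
1. the pink cassette lies flat against the rail, its middle short of the yellow line (x of cassette in the frame of plate between 0.027 and 0.033 m and angle between the y axis of cassette and the y axis of plate, either way round below 0.12 rad and y of cassette in the frame of plate below -0.02 m), for 0.1 s.
2. the cassette is fully home in the corner pocket (x of cassette in the frame of plate between 0.027 and 0.033 m and y of cassette in the frame of plate between 0.117 and 0.124 m and angle between the y axis of cassette and the y axis of plate, either way round below 0.1 rad and height (world z) of cassette below 0.013 m and angle between cassette's own z axis and vertical below 0.1 rad), for 0.2 s.
At the end, for the whole second after the job is handed in: The cassette rests flat on the plate in the corner pocket, within 3 mm of the rail and 3 mm of the end stop, its long side parallel to the rail within 0.1 rad, at rest; every bystander within 15 mm of its starting place (all of step 2 and linear speed of cassette below 0.01 m/s and not (distance of cassette_blue from where it was at the start of the episode above 0.015 m) and not (distance of cassette_yellow from where it was at the start of the episode above 0.015 m) and not (distance of jar from where it was at the start of the episode above 0.015 m) and not (distance of dish from where it was at the start of the episode above 0.015 m) and not (distance of slide_box from where it was at the start of the episode above 0.015 m) and not (distance of brush from where it was at the start of the episode above 0.015 m) and not (distance of forceps from where it was at the start of the episode above 0.015 m)); the robot touches nothing.
It fails at once if the cassette is lifted more than 5 mm off the plate or tipped more than 0.25 rad (height (world z) of cassette above 0.015 m or angle between cassette's own z axis and vertical above 0.25 rad).
It fails at once if beyond the yellow line (its middle past it) the cassette leaves the rail by more than 6 mm or turns more than 0.25 rad from it (y of cassette in the frame of plate above -0.018 m and (x of cassette in the frame of plate below 0.024 m or angle between the y axis of cassette and the y axis of plate, either way round above 0.25 rad)).
It fails at once if a bystander is moved more than 15 mm (distance of any of cassette_blue, cassette_yellow, jar, dish, slide_box, brush, forceps from where it was at the start of the episode above 0.015 m).
It also fails if it takes over 64 s, if anything falls off the work surface, if the arm or the gripper's body presses on something with over 40 N, if the wrist force passes 120 N, or if a joint passes its speed limit or range.

## Robot

A 6-joint arm with a two-finger parallel gripper is mounted at the origin on the work surface. World frame = base frame: x ahead of the robot, y to its left, z up, the work surface at z = 0. Lengths are in m, angles in rad, forces in N, time in s.
With the tool pointing down it reaches from about 0.25 to 0.725 m from the base axis. Payload 4 kg.
Tool frame: the origin (TCP) lies where the fingers leave the gripper's body, on its centre line; the fingertips stand 73 mm ahead of it and the grasp point (between the pads) lies 54 mm ahead of it (bot.tips_ahead is the z of the fingertips in the tool frame, in m); z points along the fingers, y is the direction in which the jaws open and shut (so a half turn about z gives the same grasp; the last joint's range is limited). The gripper opens to 85 mm and grips with 20 to 120 N. Pads are 22 mm wide; open, the fingers measure 114 mm over their backs; the gripper's body (76 mm by 85 mm) begins 54 mm behind the grasp point. The pads swing forward as they close: fully open they stand 13 mm farther back than shut.
Start: joints at [-1.201, 0.241, 0.005, 1.335, 0, 1.571], TCP at [0.181, -0.466, 0.304] pointing down, gripper open.
Joint ranges: [-2.72, 2.72], [-1.05, 1.87], [-1.09, 1.28], [-1.99, 2.15], [-1.42, 1.44], [-3.14, 3.14]. Speed limits (rad/s): [2.79, 2.79, 3.14, 3.14, 3.14, 3.14].

## Interface

Orientations are given as a unit quaternion [x, y, z, w].
In Python, from workcell import readout, camera, get_calibration, order, bot gives the robot as it stands.
- The arm moves only by the tool send_rows, never from a script. Its argument "moves" is a list of rows, each a list of 3 entries, a list of its own where there are three numbers: the shift along the tool's x, y, z in mm, then the turn, a rotation vector about the tool's x, y, z in rad, then the finger opening in mm, from 0 to 85.4. In form: [[[dx, dy, dz], [ax, ay, az], grip], ...]. A call has 1 to 12 rows; each row is the pose to reach, as a shift and turn from the pose measured when the call began, along the tool's axes at that moment; what a row does not reach only later rows make up. A row lasts 1/12 s, in which the tool goes at most 41.7 mm and 7.16 degrees, less where a joint would pass 70% of its speed; a pose out of reach is approached as far as the arm can. A call with a gripper value outside its range is refused whole. The fingers move at their own pace and stop on an object; the grip force is fixed at half the most. Time passes only in rows, so rows that repeat a pose let the fingers close. It gives the time, the measured TCP pose, the force and the opening at its end, in the units of the state.
- readout.get_obs(): the state, without advancing time (a new reading comes with each control period).
- camera(name): name is "scene" or "top" or "wrist"; returns the picture (400x640x3 uint8, red, green, blue); there is no depth.
- get_calibration(name): a dict with "fx", "fy", "cx", "cy" (pixels), "k1" (the pictures are not rectified: a ray, as slopes to the right and down, at radius r is drawn at 1 + k1 r^2 times it, then the intrinsics apply), "R" (3x3) and "t" (3): a world point X has camera coordinates R X + t. Camera axes: x right, y down, z forward; pixel columns grow to the right and rows downward; lengths in m; the calibration is good to about 2 mm. A picture is of the moment at which its call begins: read the wrist's pose just before it. get_calibration takes no time and is no camera call; for the wrist camera it gives the pose at the moment of the call.
- order.job_done(): hands the job in, once; it reports no verdict.
The state is a dict: "clock": time; "joint_pos": joint angles; "joint_vel": joint speeds; "tau": joint torques, N m; "eef_pos": TCP position; "tool_rot": TCP orientation; "ft_force": force on the tool from outside, world axes, zero at the start; "ft_torque": the same for the moment, N m; "grip_width": finger opening in m.
Only numpy, scipy, OpenCV 4.12 (cv2) and the standard library are available. Lean on these libraries where they do the work, as an engineer would, in place of code of your own. Each camera call takes 0.05 s, during which the arm holds its last target. There are 200 camera calls.

## Working session

There is one attempt and no reset: what is moved stays moved. The work goes in short steps, Python scripts to look and compute and a tool call to move; the robot and the scene stay as the last step left them, time stands still between calls to the robot, and variables do not carry over. Pictures are saved under pics/ and viewed, about 8 in all and at most 12, crops included, and the job is handed in when it is done.

Besides the shell and the picture viewer there is one more tool, called after ">>>" by a JSON object that holds its "method" and its "body", one argument or row to a line. send_rows: Moves the arm, as the interface text tells. Its arguments: {"type":"object","properties":{"moves":{"type":"array","items":{"type":"array"}}},"required":["moves"]}

```bash
ls; mkdir -p pics; python3 - <<'E'
from workcell import readout, camera, get_calibration, order, bot
import cv2
print(readout.get_obs()); print(bot.tips_ahead)
for n in ("scene","top"):
    cv2.imwrite(f"pics/{n}0.png",camera(n)[:,:,::-1])
    print(get_calibration(n))
E
```

```text
pics
{'clock': 0.0, 'joint_pos': array([-1.20100919e+00,  2.41392018e-01,  3.73258290e-03,  1.33519423e+00,
        1.61803582e-05,  1.57080517e+00]), 'joint_vel': array([-0.00010769,  0.00040035, -0.00048869, -0.0004081 ,  0.00040475,
       -0.00148022]), 'tau': array([-1.63878130e-04, -3.72314429e+01,  2.52409887e+01,  1.69825897e-02,
        6.70770396e-05, -1.82979925e-06]), 'eef_pos': array([ 0.18053977, -0.46575657,  0.30302646]), 'tool_rot': array([ 9.82956117e-01,  1.83837463e-01, -1.81164267e-04, -1.01262052e-03]), 'ft_force': array([-0.13450352, -0.38494078,  0.17789858]), 'ft_torque': array([ 0.0015302 ,  0.05554721, -0.01976748]), 'grip_width': 0.08565631570673735}
0.0726
{'fx': 479.3576987080145, 'fy': 479.3576987080145, 'cx': 319.9965563469752, 'cy': 202.09856499494782, 'k1': -0.022855831035611715, 'R': array([[-0.8119817 ,  0.58358791, -0.01052917],
       [ 0.46432521,  0.63490326, -0.6174949 ],
       [-0.35367755, -0.50628352, -0.78650441]]), 't': array([ 0.39905139, -0.25016221,  1.47457084])}
{'fx': 387.7828131078853, 'fy': 387.7828131078853, 'cx': 320.86812297460415, 'cy': 199.5852184386993, 'k1': -0.05574571716657568, 'R': array([[-0.02703454, -0.99958142, -0.01030098],
       [-0.9934567 ,  0.0280099 , -0.11072138],
       [ 0.11096356,  0.00724028, -0.9937981 ]]), 't': array([0.04947364, 0.48930483, 1.10301858])}
```

View pics/top0.png

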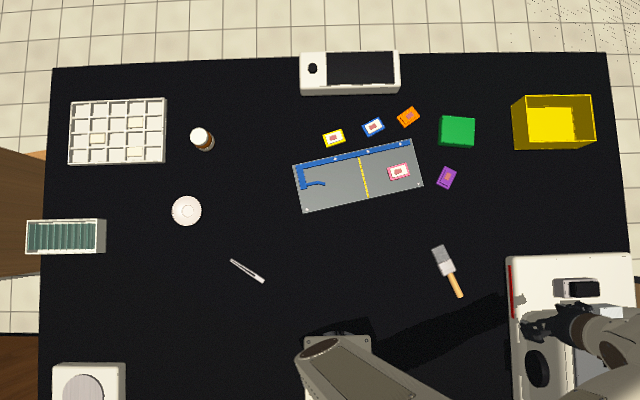

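View pics/scene0.png

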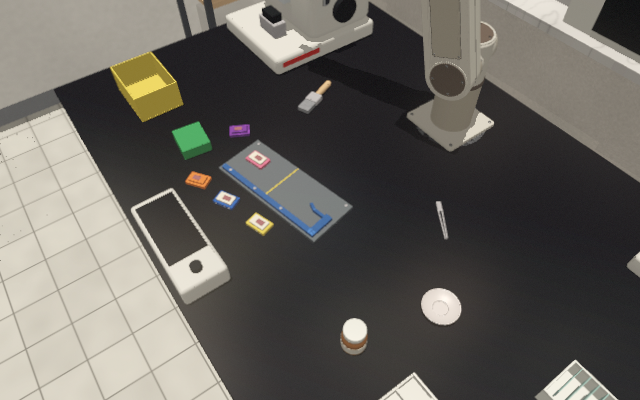

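Top view: the plate is centred near (358,175), with the rail along its far edge and the pocket at left (~(300,180)). The yellow line is at (363,177) and the pink cassette at (398,171). Look-alikes: orange at (408,117) and purple at (446,178), both off the plate. Blue at (373,127) and yellow at (334,138) are behind the rail. The one on the plate fits the description; I'll confirm it in a crop and measure.

```bash
cat > h.py <<'E'
import numpy as np, cv2
from scipy.spatial.transform import Rotation as Ro
from workcell import readout, camera, get_calibration, order, bot
def rays(c,px):
    K=np.array([[c['fx'],0,c['cx']],[0,c['fy'],c['cy']],[0,0,1]])
    p=cv2.undistortPoints(np.asarray(px,float).reshape(-1,1,2),K,np.array([c['k1'],0,0,0.]))[:,0]
    return np.c_[p,np.ones(len(p))]@c['R'], -c['R'].T@c['t']
def onz(c,px,z):
    d,o=rays(c,px); return (o+d*((z-o[2])/d[:,2])[:,None])[:,:2]
def proj(c,X):
    K=np.array([[c['fx'],0,c['cx']],[0,c['fy'],c['cy']],[0,0,1]])
    return cv2.projectPoints(np.asarray(X,float).reshape(-1,1,3),cv2.Rodrigues(c['R'])[0],c['t'],K,np.array([c['k1'],0,0,0.]))[0][:,0]
def hsv(im): return cv2.cvtColor(im,cv2.COLOR_RGB2HSV)
def comp(mask,near=None):
    n,l,s,ce=cv2.connectedComponentsWithStats(mask.astype(np.uint8))
    k=1+np.argmax(s[1:,4]) if near is None else 1+np.argmin(np.hypot(*(ce[1:]-near).T)+1e3*(s[1:,4]<12))
    ys,xs=np.nonzero(l==k); return np.c_[xs,ys]
def rect(P):
    (c,s,a)=cv2.minAreaRect((np.asarray(P)*1000).astype(np.float32)); return np.round(c,1),np.round(s,1),round(a,1)
E
python3 - <<'E'
from h import *
I={n:cv2.imread(f'pics/{n}0.png')[:,:,::-1].copy() for n in('top','scene')}
for n,im in I.items():
    c=get_calibration(n);H=hsv(im);h,s,v=[H[...,i].astype(int) for i in range(3)]
    box=np.zeros(h.shape,bool)
    if n=='top': box[130:220,285:430]=1
    else: box[135:245,215:355]=1
    blue=(h>95)&(h<125)&(s>120)&(v>80)&box
    yel=(h>18)&(h<35)&(s>120)&(v>100)&box
    pink=((h>160)|(h<6))&(s>60)&(v>120)&box
    B=comp(blue);print(n,'blue z.02',len(B),rect(onz(c,B,.02)))
    y=comp(yel,(363,177) if n=='top' else (283,180));print('yel',len(y),y.mean(0),rect(onz(c,y,.01)))
    p=comp(pink);print('pink',len(p),p.mean(0),rect(onz(c,p,.02)))
    pl=comp((v>60)&(v<200)&(s<70)&box);print('plate',len(pl),rect(onz(c,pl,.01)))
a=I['top'][125:225,280:470];b=I['scene'][110:250,180:370]
cv2.imwrite('pics/crop.png',np.vstack([cv2.resize(a,(640,337),interpolation=cv2.INTER_CUBIC),cv2.resize(b,(640,472))[:260]])[:,:,::-1])
E
```

```text
top blue z.02 773 (array([594.5, -67.7]), array([ 75.1, 348.5]), 11.4)
yel 68 [362.85294118 176.75      ] (array([556.9, -90.9]), array([124. ,   4.8]), 11.1)
pink 137 [397.57664234 171.61313869] (array([ 569.6, -194.3]), array([42.1, 61.3]), 15.0)
plate 4808 (array([562.1, -74.5]), array([151.7, 370.7]), 11.4)
scene blue z.02 698 (array([594.7, -66.8]), array([ 74.6, 348.5]), 11.8)
yel 19 [288.         175.89473684] (array([529.8, -98.3]), array([70. ,  2.3]), 11.2)
pink 119 [258.32773109 162.54621849] (array([ 569.6, -193.1]), array([44.7, 66.2]), 15.3)
plate 6788 (array([643.8, -58.5]), array([323.9, 377. ]), 11.4)
```

View pics/crop.png

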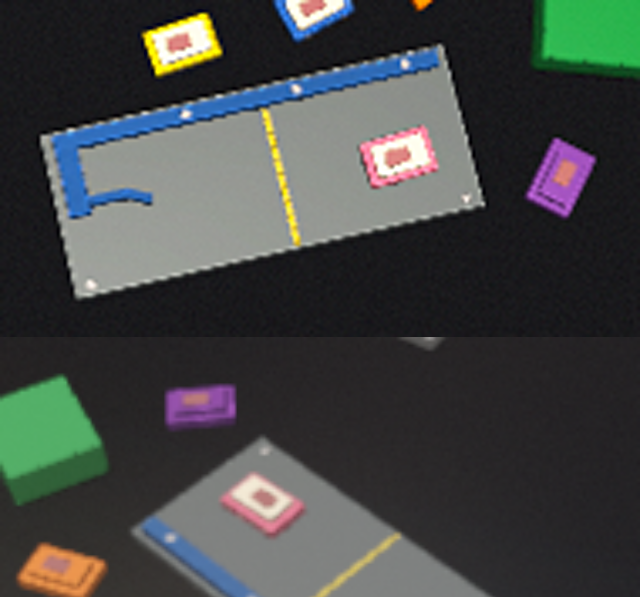

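The crop confirms it: the pink cassette is on the plate on the start side of the yellow line. Purple and orange lie off the plate. Measured sizes agree (plate 152x371 mm, cassette 42x61 mm). Next I hover on its -x side.

```bash
cat >> h.py <<'E'
YAW=np.radians(11.4); O=np.array([.566,-.0686])
def P2(): return np.array([[np.cos(YAW),-np.sin(YAW)],[np.sin(YAW),np.cos(YAW)]])
def w2p(p): return (np.asarray(p)-O)@P2()*1000
def p2w(p): return O+P2()@(np.asarray(p)/1000)
def goal(px,py,tipz,a,verbose=1):
    """plate mm, tip height mm, tool-x angle rel. plate x (deg) -> tool-frame shift mm and rotvec"""
    o=readout.get_obs();R=Ro.from_quat(o['tool_rot']);t=YAW+np.radians(a)
    T=Ro.from_matrix(np.array([[np.cos(t),np.sin(t),0],[np.sin(t),-np.cos(t),0],[0,0,-1]]))
    g=np.r_[p2w([px,py]),tipz/1000+bot.tips_ahead]
    print(round(float(o['clock']),2),'to',(px,py,tipz,a),np.round(R.inv().apply(g-o['eef_pos'])*1000,1),np.round((R.inv()*T).as_rotvec(),3))
def now():
    o=readout.get_obs();R=Ro.from_quat(o['tool_rot']).as_matrix()
    print('t',round(float(o['clock']),2),'plate',np.round(w2p(o['eef_pos'][:2]),1),'tipz',round((o['eef_pos'][2]-bot.tips_ahead)*1000,1),'ang',round(np.degrees(np.arctan2(R[1,0],R[0,0])-YAW),1),'F',np.round(o['ft_force'],1),'j',np.round(o['joint_pos'],2),'w',round(float(o['grip_width'])*1000,1))
E
python3 -c "
from h import *
now();print(w2p([.5696,-.1937]));goal(-64,-123,110,0)"
```

```text
t 0.1 plate [-456.3 -313.2] tipz 230.5 ang 9.8 F [-0.  -0.4  0.5] j [-1.2   0.24  0.    1.34  0.    1.57] w 85.3
[ -21.19795705 -123.34349037]
0.1 to (-64, -123, 110, 0) [ 419.  -120.5  120.7] [-0.002  0.     0.171]
```

>>> {"method": "send_rows", "body": {
  "moves": [
    [[35,-10,0],[0,0,0.05],20],
    [[70,-20,0],[0,0,0.1],20],
    [[105,-30,0],[0,0,0.17],20],
    [[140,-40,20],[0,0,0.17],20],
    [[175,-50,30],[0,0,0.17],20],
    [[210,-60,40],[0,0,0.17],20],
    [[250,-72,60],[0,0,0.17],20],
    [[290,-83,80],[0,0,0.17],20],
    [[330,-95,100],[0,0,0.17],20],
    [[370,-106,120],[0,0,0.17],20],
    [[405,-117,120],[0,0,0.17],20],
    [[419,-120,120],[0,0,0.17],20]
  ]
}}

```text
clock: 1.1
eef_pos: [0.5289, -0.1991, 0.1806]
tool_rot: [0.995, 0.101, -0.002, -0.002]
ft_force: [0.1, -0.5, -0.2]
grip_width: 0.0197
```

```bash
python3 - <<'E'
from h import *
now();goal(-64,-123,110,0)
c=get_calibration('wrist');im=camera('wrist');cv2.imwrite('pics/w1.png',im[:,:,::-1])
H=hsv(im);h,s,v=[H[...,i].astype(int) for i in range(3)]
p=comp(((h>160)|(h<6))&(s>60)&(v>120));print(len(p),p.mean(0));r=rect(onz(c,p,.02));print(r,w2p(r[0]/1000))
b=comp((h>95)&(h<125)&(s>120)&(v>60));r=rect(onz(c,b,.02));print('blue',len(b),r)
E
```

```text
t 1.1 plate [ -62.2 -120.6] tipz 108.0 ang 0.2 F [ 0.1 -0.5 -0.2] j [-0.36  0.45 -0.02  1.1   0.    2.58] w 19.7
1.1 to (-64, -123, 110, 0) [-1.9  2.4 -2. ] [-0.005  0.003  0.003]
553 [307.48643761 170.27848101]
(array([ 547.1, -187. ]), array([47.1, 18.9]), 77.1) [ -41.9297543  -112.32838334]
blue 9598 (array([626.5, -92.9]), array([ 15.3, 288.2]), 11.5)
```

View pics/w1.png

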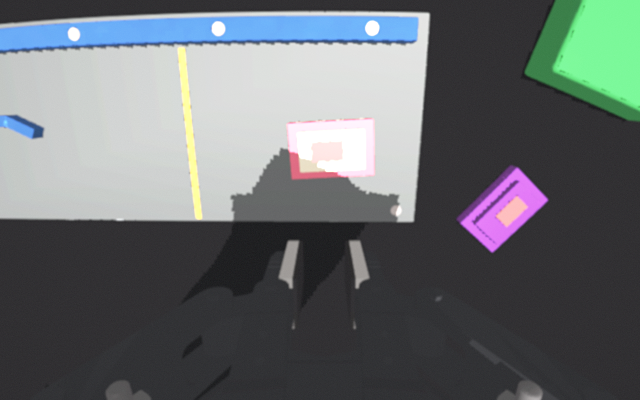

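```bash
python3 - <<'E'
from h import *
c=get_calibration('wrist')
q=[(289,123),(374,118),(376,176),(292,180)]
P=onz(c,q,.02);r=rect(P);print(r,w2p(r[0]/1000),w2p(P).round(1))
print('line',w2p(onz(c,[(181,48),(198,217)],.01)).round(1))
print('rail',w2p(onz(c,[(190,43),(416,38)],.02)).round(1), 'plate near edge',w2p(onz(c,[(230,221),(413,221)],.01)).round(1))
goal(-66,-122,16,0)
E
```

```text
(array([ 571.6, -195.3]), array([41.2, 61.1]), 14.7) [ -19.55366645 -125.30723893] [[  -1.2  -94.6]
 [   2.7 -153.5]
 [ -38.4 -157. ]
 [ -41.9  -95.9]]
line [[ 49.5 -19. ]
 [-75.  -19.5]]
rail [[  51.1  -29.6]
 [  54.7 -178.8]] plate near edge [[ -78.1  -44.9]
 [ -76.7 -190. ]]
1.15 to (-66, -122, 16, 0) [-7.8  2.8 92.6] [-0.005 -0.001  0.007]
```

>>> {"method": "send_rows", "body": {
  "moves": [
    [[-6,4,30],[0,0,0.007],20],
    [[-6,4,60],[0,0,0.007],20],
    [[-6,4,80],[0,0,0.007],20],
    [[-6,4,90],[0,0,0.007],20],
    [[-6,4,93],[0,0,0.007],20],
    [[-6,4,93],[0,0,0.007],20]
  ]
}}

```text
clock: 1.65
eef_pos: [0.5269, -0.2021, 0.0877]
tool_rot: [0.995, 0.099, -0.0, -0.003]
ft_force: [-0.2, -0.4, 1.2]
grip_width: 0.0202
```

```bash
python3 - <<'E'
from h import *
now();goal(-30,-125,14,0);goal(-1,-125,14,0)
im=camera('wrist');cv2.imwrite('pics/w2.png',im[:,:,::-1])
E
```

```text
t 1.65 plate [ -64.7 -123.2] tipz 15.1 ang -0.0 F [-0.2 -0.4  1.2] j [-0.37  0.55 -0.14  0.89  0.    2.57] w 20.2
1.65 to (-30, -125, 14, 0) [34.7  1.8  1. ] [-0.006 -0.    -0.   ]
1.65 to (-1, -125, 14, 0) [63.7  1.8  1. ] [-0.006 -0.    -0.   ]
```

View pics/w2.png

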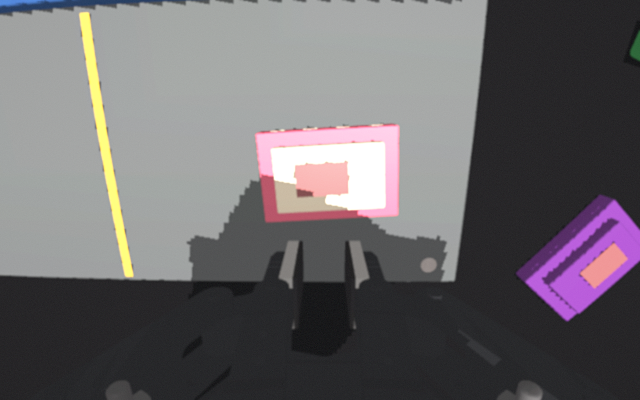

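>>> {"method": "send_rows", "body": {
  "moves": [
    [[5,1,1],[0,0,0],20],
    [[10,2,1],[0,0,0],20],
    [[14,2,1],[0,0,0],20],
    [[18,2,1],[0,0,0],20],
    [[22,2,1],[0,0,0],20],
    [[26,2,1],[0,0,0],20],
    [[30,2,1],[0,0,0],20],
    [[34,2,1],[0,0,0],20],
    [[38,2,1],[0,0,0],20],
    [[42,2,1],[0,0,0],20],
    [[46,2,1],[0,0,0],20],
    [[50,2,1],[0,0,0],20]
  ]
}}

```text
clock: 2.7
eef_pos: [0.5775, -0.1944, 0.0878]
tool_rot: [0.995, 0.099, 0.001, -0.002]
ft_force: [-0.5, 0.5, 0.2]
grip_width: 0.0198
```

```bash
python3 - <<'E'
from h import *
now();goal(-1,-125,14,0)
im=camera('wrist');cv2.imwrite('pics/w3.png',im[:,:,::-1])
E
```

```text
t 2.7 plate [ -13.6 -125.6] tipz 15.2 ang -0.0 F [-0.5  0.5  0.2] j [-0.33  0.62 -0.    0.95  0.    2.62] w 19.8
2.7 to (-1, -125, 14, 0) [12.6 -0.6  1.2] [-0.004 -0.002 -0.   ]
```

View pics/w3.png

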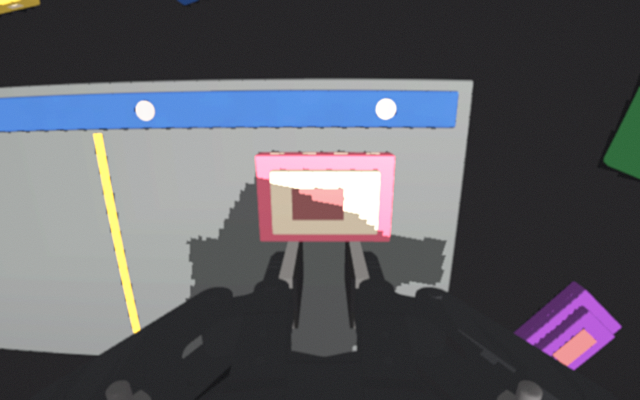

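The cassette is squared to the pusher, its far edge at row 153 and the rail at row 128, so about 11 mm remain.

>>> {"method": "send_rows", "body": {
  "moves": [
    [[3,0,1],[0,0,0],20],
    [[6,0,1],[0,0,0],20],
    [[8,0,1],[0,0,0],20],
    [[9,0,1],[0,0,0],20],
    [[10,0,1],[0,0,0],20],
    [[11,0,1],[0,0,0],20],
    [[12,0,1],[0,0,0],20],
    [[12,0,1],[0,0,0],20]
  ]
}}

```text
clock: 3.42
eef_pos: [0.5891, -0.1921, 0.0868]
tool_rot: [0.995, 0.099, 0.0, -0.002]
ft_force: [-4.8, -1.0, 2.6]
grip_width: 0.0202
```

```bash
python3 -c "
from h import *
now()"
```

```text
t 3.42 plate [  -1.8 -125.6] tipz 14.2 ang -0.0 F [-4.8 -1.   2.6] j [-0.32  0.64  0.03  0.96  0.    2.63] w 20.2
```

Force has risen to about 5 N, so there is contact with the rail. I push slightly more to seat it.

>>> {"method": "send_rows", "body": {
  "moves": [
    [[0.5,0,0],[0,0,0],20],
    [[1,0,0],[0,0,0],20],
    [[1.5,0,0],[0,0,0],20],
    [[1.5,0,0],[0,0,0],20]
  ]
}}

```text
clock: 3.75
eef_pos: [0.5893, -0.192, 0.0867]
tool_rot: [0.995, 0.099, -0.001, -0.002]
ft_force: [-6.8, -0.7, 4.3]
grip_width: 0.0202
```

```bash
python3 - <<'E'
from h import *
now()
c=get_calibration('wrist');im=camera('wrist');cv2.imwrite('pics/w4.png',im[:,:,::-1])
E
```

```text
t 3.75 plate [  -1.6 -125.6] tipz 14.1 ang -0.0 F [-6.8 -0.7  4.3] j [-0.32  0.64  0.03  0.97  0.    2.63] w 20.2
```

View pics/w4.png

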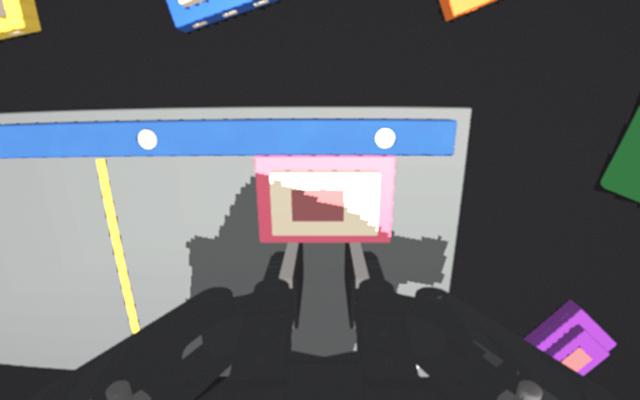

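Seated flat on the rail along its whole long side (rows 156), centre at about plate y -126, well short of the line (yellow at column ~110). Step 1 looks met. Now I retreat, lift, turn 90° and go behind the tail.

>>> {"method": "send_rows", "body": {
  "moves": [
    [[-6,0,0],[0,0,0],20],
    [[-12,0,-10],[0,0,0],15],
    [[-12,0,-40],[0,0,-0.1],4],
    [[-10,10,-60],[0,0,-0.2],4],
    [[0,30,-60],[0,0,-0.32],4],
    [[15,50,-60],[0,0,-0.44],4],
    [[28,57,-60],[0,0,-0.56],4],
    [[28,57,-60],[0,0,-0.68],4],
    [[28,57,-60],[0,0,-0.8],4],
    [[28,57,-60],[0,0,-0.92],4],
    [[28,57,-60],[0,0,-1.04],4],
    [[28,57,-60],[0,0,-1.16],4]
  ]
}}

```text
clock: 4.8
eef_pos: [0.6287, -0.2427, 0.1474]
tool_rot: [0.776, 0.63, 0.001, -0.002]
ft_force: [-0.1, -0.3, 0.6]
grip_width: 0.0041
```

```bash
python3 -c "
from h import *
now();goal(27,-182,40,90)"
```

```text
t 4.8 plate [  27.  -183.1] tipz 74.8 ang 66.8 F [-0.1 -0.3  0.6] j [-0.37  0.68  0.28  1.18  0.    1.41] w 4.1
4.8 to (27, -182, 40, 90) [ 0.8 -0.4 34.8] [-0.001 -0.004 -0.406]
```

>>> {"method": "send_rows", "body": {
  "moves": [
    [[0,0,0],[0,0,-0.12],4],
    [[0,0,0],[0,0,-0.24],4],
    [[0,0,10],[0,0,-0.36],4],
    [[0,0,30],[0,0,-0.41],4],
    [[0,0,35],[0,0,-0.41],4],
    [[0,0,35],[0,0,-0.41],4]
  ]
}}

```text
clock: 5.3
eef_pos: [0.6275, -0.242, 0.1109]
tool_rot: [0.632, 0.775, 0.001, -0.003]
ft_force: [-0.0, -0.1, 0.0]
grip_width: 0.0039
```

```bash
python3 - <<'E'
from h import *
now();goal(27,-182,14,90);goal(30,75,14,90)
c=get_calibration('wrist');im=camera('wrist');cv2.imwrite('pics/w5.png',im[:,:,::-1])
E
```

```text
t 5.3 plate [  26.  -182.2] tipz 38.3 ang 90.2 F [-0.  -0.1  0. ] j [-0.37  0.71  0.24  1.1   0.    1.  ] w 3.9
5.3 to (27, -182, 14, 90) [ 0.   1.  24.2] [-0.002 -0.006  0.003]
5.3 to (30, 75, 14, 90) [257.    4.8  25.8] [-0.002 -0.006  0.003]
```

View pics/w5.png

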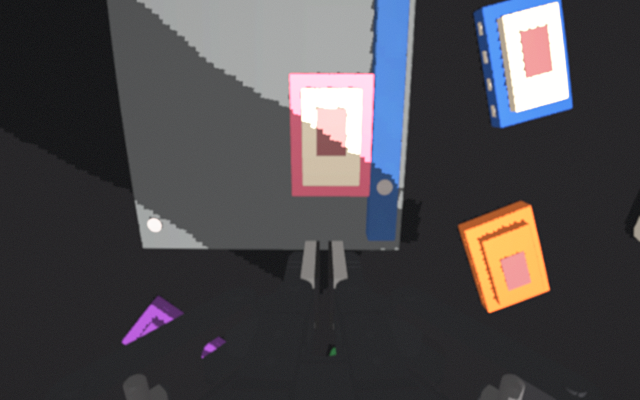

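>>> {"method": "send_rows", "body": {
  "moves": [
    [[0,2,10],[0,0,0],14],
    [[0,3,18],[0,0,0],14],
    [[0,3,24],[0,0,0],14],
    [[0,3,24],[0,0,0],14],
    [[4,3,24],[0,0,0],14],
    [[8,3,24],[0,0,0],14],
    [[11,3,24],[0,0,0],14],
    [[14,3,24],[0,0,0],14],
    [[17,3,24],[0,0,0],14],
    [[20,3,24],[0,0,0],14],
    [[23,3,24],[0,0,0],14],
    [[26,3,24],[0,0,0],14]
  ]
}}

```text
clock: 6.35
eef_pos: [0.6261, -0.2161, 0.0886]
tool_rot: [0.632, 0.775, 0.001, -0.002]
ft_force: [1.0, -0.9, 0.4]
grip_width: 0.0142
```

```bash
python3 - <<'E'
from h import *
now();goal(30,-83,14,90)
c=get_calibration('wrist');im=camera('wrist');cv2.imwrite('pics/w6.png',im[:,:,::-1])
E
```

```text
t 6.35 plate [  29.7 -156.5] tipz 16.0 ang 90.2 F [ 1.  -0.9  0.4] j [-0.33  0.71  0.18  1.04  0.    1.04] w 14.2
6.35 to (30, -83, 14, 90) [73.4  0.5  2.3] [-0.    -0.004  0.003]
```

View pics/w6.png

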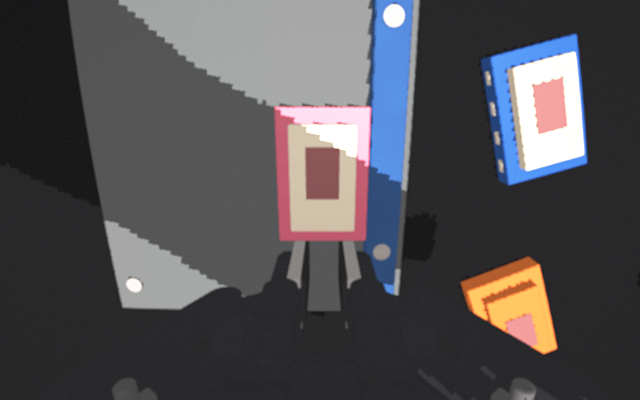

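Both tips sit on the tail at (300,240) and (348,240), and the cassette lies along the rail with at most ~1 mm gap at its nose. I push on with a slight drift towards the rail and check numerically before the line.

>>> {"method": "send_rows", "body": {
  "moves": [
    [[4,1,1],[0,0,0.01],14],
    [[8,2,2],[0,0,0.01],14],
    [[12,2.5,2],[0,0,0.01],14],
    [[16,2.5,2],[0,0,0.01],14],
    [[20,2.5,2],[0,0,0.01],14],
    [[24,2.5,2],[0,0,0.01],14],
    [[28,2.5,2],[0,0,0.01],14],
    [[32,2.5,2],[0,0,0.01],14],
    [[36,2.5,2],[0,0,0.01],14],
    [[40,2.5,2],[0,0,0.01],14],
    [[44,2.5,2],[0,0,0.01],14],
    [[48,2.5,2],[0,0,0.01],14]
  ]
}}

```text
clock: 7.4
eef_pos: [0.6185, -0.1674, 0.0866]
tool_rot: [0.636, 0.772, 0.001, -0.002]
ft_force: [-0.3, -0.2, -0.9]
grip_width: 0.014
```

```bash
cat >> h.py <<'E'
def chk(name):
    now()
    c=get_calibration('wrist');im=camera('wrist');cv2.imwrite(f'pics/{name}.png',im[:,:,::-1])
    H=hsv(im);h,s,v=[H[...,i].astype(int) for i in range(3)]
    pk=((h>160)|(h<6))&(s>60)&(v>50)
    P=comp(pk);W=w2p(onz(c,P,.02));yy=W[:,1]
    r=cv2.minAreaRect(W.astype(np.float32));print('pink rect plate',np.round(r[0],1),np.round(r[1],1),round(r[2],1))
    bl=(h>95)&(h<125)&(s>120)&(v>40)
    L=lambda y:(np.nonzero(pk[y])[0].max(),np.nonzero(bl[y,330:])[0].min()+330)
    for y in np.linspace(P[:,1].min()+6,P[:,1].max()-6,5).astype(int):
        a,b=L(y);q=w2p(onz(c,[(a,y),(b,y)],.02));print(y,a,b,'gap mm',round(q[1,0]-q[0,0],1),'railx',q[1].round(1))
E
python3 -c "
from h import *
chk('w7');goal(31,-60,14,90)"
```

```text
t 7.4 plate [  31.9 -107.2] tipz 14.0 ang 89.6 F [-0.3 -0.2 -0.9] j [-0.27  0.68  0.1   1.    0.    1.11] w 14.0
pink rect plate [ 27.9 -66.7] [59.2 40.5] 89.9
115 365 366 gap mm 0.4 railx [ 48.6 -39.5]
145 364 366 gap mm 0.8 railx [ 48.9 -51.8]
176 362 364 gap mm 0.9 railx [ 48.5 -65.1]
206 541 363 gap mm -81.2 railx [ 48.4 -78.6]
237 360 362 gap mm 0.9 railx [ 48.4 -93.4]
7.45 to (31, -60, 14, 90) [46.5 -1.2  0.3] [-0.001 -0.006 -0.006]
```

Gap at most 0.9 mm (1–2 px), parallel to the rail, and the cassette's middle is at about y -66. Continuing.

>>> {"method": "send_rows", "body": {
  "moves": [
    [[4,0.5,0],[0,0,0],10],
    [[8,1,0],[0,0,0],10],
    [[12,1,0],[0,0,0],10],
    [[16,1,0],[0,0,0],10],
    [[20,1,0],[0,0,0],10],
    [[24,1,0],[0,0,0],10],
    [[28,1,0],[0,0,0],10],
    [[32,1,0],[0,0,0],10],
    [[36,1,0],[0,0,0],10],
    [[40,1,0],[0,0,0],10],
    [[44,1,0],[0,0,0],10],
    [[46,1,0],[0,0,0],10]
  ]
}}

```text
clock: 8.45
eef_pos: [0.6104, -0.1207, 0.0869]
tool_rot: [0.635, 0.772, 0.002, -0.003]
ft_force: [-0.0, -0.1, -0.3]
grip_width: 0.0099
```

```bash
python3 -c "
from h import *
chk('w8');goal(33,-10,14,90)"
```

```text
t 8.45 plate [ 33.3 -59.8] tipz 14.3 ang 89.7 F [-0.  -0.1 -0.3] j [-0.2   0.65  0.04  0.97  0.01  1.18] w 9.9
pink rect plate [ 27.9 -18.2] [60.4 40.4] 89.8
111 362 363 gap mm 0.4 railx [48.6  9.6]
142 361 362 gap mm 0.4 railx [48.5 -3.1]
173 359 361 gap mm 0.9 railx [ 48.4 -16.3]
204 359 361 gap mm 0.9 railx [ 48.8 -30.3]
236 358 360 gap mm 0.9 railx [ 48.8 -45.5]
8.5 to (33, -10, 14, 90) [49.6 -0.5  0.6] [-0.001 -0.006 -0.005]
```

>>> {"method": "send_rows", "body": {
  "moves": [
    [[4,0,0],[0,0,0],10],
    [[8,0,0],[0,0,0],10],
    [[12,0,0],[0,0,0],10],
    [[16,0,0],[0,0,0],10],
    [[20,0,0],[0,0,0],10],
    [[24,0,0],[0,0,0],10],
    [[28,0,0],[0,0,0],10],
    [[32,0,0],[0,0,0],10],
    [[36,0,0],[0,0,0],10],
    [[40,0,0],[0,0,0],10],
    [[44,0,0],[0,0,0],10],
    [[48,0,0],[0,0,0],10]
  ]
}}

```text
clock: 9.5
eef_pos: [0.601, -0.073, 0.0872]
tool_rot: [0.635, 0.772, 0.002, -0.003]
ft_force: [-0.3, -0.2, -0.3]
grip_width: 0.01
```

```bash
python3 -c "
from h import *
chk('w9');goal(33,40,14,90)"
```

```text
t 9.5 plate [ 33.5 -11.2] tipz 14.6 ang 89.7 F [-0.3 -0.2 -0.3] j [-0.12  0.62 -0.01  0.95  0.01  1.25] w 10.0
pink rect plate [27.8 30.3] [60.5 40.5] 89.9
111 361 362 gap mm 0.4 railx [48.4 58.1]
142 536 362 gap mm -75.2 railx [48.7 45.5]
173 534 361 gap mm -76.7 railx [48.6 32.2]
204 358 360 gap mm 0.9 railx [48.6 18.2]
236 357 359 gap mm 0.9 railx [48.6  2.9]
9.55 to (33, 40, 14, 90) [50.5 -0.7  1. ] [-0.001 -0.007 -0.004]
```

>>> {"method": "send_rows", "body": {
  "moves": [
    [[4,0,0.5],[0,0,0],10],
    [[8,0,0.5],[0,0,0],10],
    [[12,0,0.5],[0,0,0],10],
    [[16,0,0.5],[0,0,0],10],
    [[20,0,0.5],[0,0,0],10],
    [[24,0,0.5],[0,0,0],10],
    [[28,0,0.5],[0,0,0],10],
    [[32,0,0.5],[0,0,0],10],
    [[36,0,0.5],[0,0,0],10],
    [[40,0,0.5],[0,0,0],10],
    [[44,0,0.5],[0,0,0],10],
    [[48,0,0.5],[0,0,0],10]
  ]
}}

```text
clock: 10.55
eef_pos: [0.5914, -0.0247, 0.0869]
tool_rot: [0.635, 0.773, 0.002, -0.003]
ft_force: [1.1, -0.6, 0.8]
grip_width: 0.0104
```

```bash
python3 -c "
from h import *
chk('w10');goal(33,78.5,14,90)"
```

```text
t 10.55 plate [33.6 38. ] tipz 14.3 ang 89.8 F [ 1.1 -0.6  0.8] j [-0.04  0.59 -0.05  0.92  0.01  1.33] w 10.4
pink rect plate [27.8 77.4] [40.3 56.1] 0.1
122 360 362 gap mm 0.8 railx [ 48.5 103.1]
150 359 361 gap mm 0.8 railx [48.4 91.5]
179 358 361 gap mm 1.3 railx [48.8 78.9]
207 358 360 gap mm 0.9 railx [48.7 66.2]
236 519 359 gap mm -74.8 railx [48.7 52.4]
10.6 to (33, 78.5, 14, 90) [39.7 -0.7  0.6] [-0.001 -0.008 -0.003]
```

View pics/w10.png

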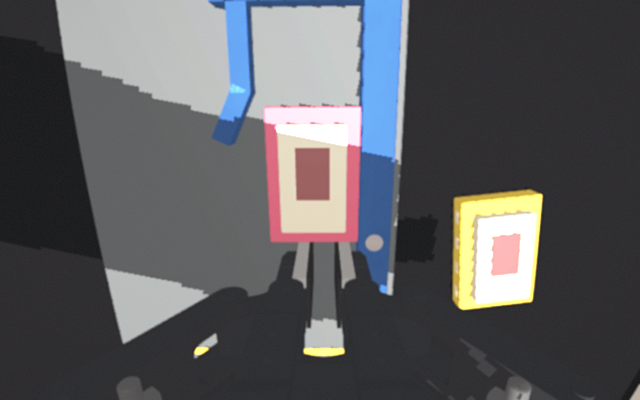

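Cassette flush to the rail (right edge at column ~360), nose at row 106, pocket mouth ahead between columns 250 and 362. The last ~40 mm, slowing at the end.

>>> {"method": "send_rows", "body": {
  "moves": [
    [[4,0,0],[0,0,0],10],
    [[8,0,0],[0,0,0],10],
    [[12,0,0],[0,0,0],10],
    [[16,0,0],[0,0,0],10],
    [[20,0,0],[0,0,0],10],
    [[24,0,0],[0,0,0],10],
    [[28,0,0],[0,0,0],10],
    [[31,0,0],[0,0,0],10],
    [[33,0,0],[0,0,0],10],
    [[35,0,0],[0,0,0],10],
    [[36,0,0],[0,0,0],10],
    [[37,0,0],[0,0,0],10]
  ]
}}

```text
clock: 11.6
eef_pos: [0.584, 0.0124, 0.0872]
tool_rot: [0.635, 0.773, 0.002, -0.003]
ft_force: [-0.4, -0.4, -0.7]
grip_width: 0.0099
```

>>> {"method": "send_rows", "body": {
  "moves": [
    [[1,0,0],[0,0,0],10],
    [[2,0,0],[0,0,0],10],
    [[3,0,0],[0,0,0],10],
    [[3.5,0,0],[0,0,0],10],
    [[3.5,0,0],[0,0,0],10]
  ]
}}

```text
clock: 12.02
eef_pos: [0.5836, 0.0147, 0.0873]
tool_rot: [0.635, 0.772, 0.001, -0.002]
ft_force: [0.5, -6.1, -0.1]
grip_width: 0.0098
```

```bash
python3 -c "
from h import *
chk('w11')"
```

```text
t 12.02 plate [33.7 78.1] tipz 14.7 ang 89.8 F [ 0.5 -6.1 -0.1] j [ 0.02  0.58 -0.08  0.91  0.    1.4 ] w 9.8
pink rect plate [ 27.8 115.5] [40.3 53.6] 0.1
130 360 362 gap mm 0.8 railx [ 48.7 139.7]
156 359 361 gap mm 0.9 railx [ 48.6 128.8]
183 358 360 gap mm 0.9 railx [ 48.5 117. ]
210 357 360 gap mm 1.3 railx [ 48.9 104.7]
237 357 359 gap mm 0.9 railx [48.8 91.7]
```

It touches the stop at 6 N, at the expected position (78.1 vs 78.5). A little more pressure, then straight back and up.

>>> {"method": "send_rows", "body": {
  "moves": [
    [[1,0,0],[0,0,0],10],
    [[1.5,0,0],[0,0,0],10],
    [[1.5,0,0],[0,0,0],10],
    [[1.5,0,0],[0,0,0],10]
  ]
}}

```text
clock: 12.4
eef_pos: [0.5835, 0.0149, 0.0874]
tool_rot: [0.635, 0.772, 0.0, -0.001]
ft_force: [0.2, -5.8, -0.2]
grip_width: 0.0101
```

>>> {"method": "send_rows", "body": {
  "moves": [
    [[-4,0,0],[0,0,0],10],
    [[-15,0,0],[0,0,0],10],
    [[-25,0,0],[0,0,0],10],
    [[-30,0,-20],[0,0,0],10],
    [[-30,0,-50],[0,0,0],10],
    [[-30,0,-80],[0,0,0],10],
    [[-30,0,-90],[0,0,0],10],
    [[-30,0,-90],[0,0,0],10]
  ]
}}

```text
clock: 13.07
eef_pos: [0.5918, -0.0153, 0.1811]
tool_rot: [0.636, 0.772, 0.003, 0.002]
ft_force: [0.6, -0.7, -0.1]
grip_width: 0.0101
```

```bash
python3 -c "
from h import *
chk('w12')"; python3 - <<'E'
import cv2
im=cv2.imread('pics/w12.png')[0:300,160:480];cv2.imwrite('pics/w12c.png',cv2.resize(im,(640,600)))
E
```

```text
t 13.07 plate [35.8 47.1] tipz 108.5 ang 89.7 F [ 0.6 -0.7 -0.1] j [-0.03  0.49  0.05  1.12  0.    1.35] w 10.1
pink rect plate [ 27.5 102.2] [26.8 40.3] 89.6
114 304 343 gap mm 26.9 railx [ 49.4 111.5]
120 333 343 gap mm 6.9 railx [ 49.5 107.4]
127 340 342 gap mm 1.4 railx [ 48.8 102.6]
134 340 342 gap mm 1.4 railx [48.9 97.8]
141 340 342 gap mm 1.4 railx [48.9 92.9]
```

View pics/w12c.png

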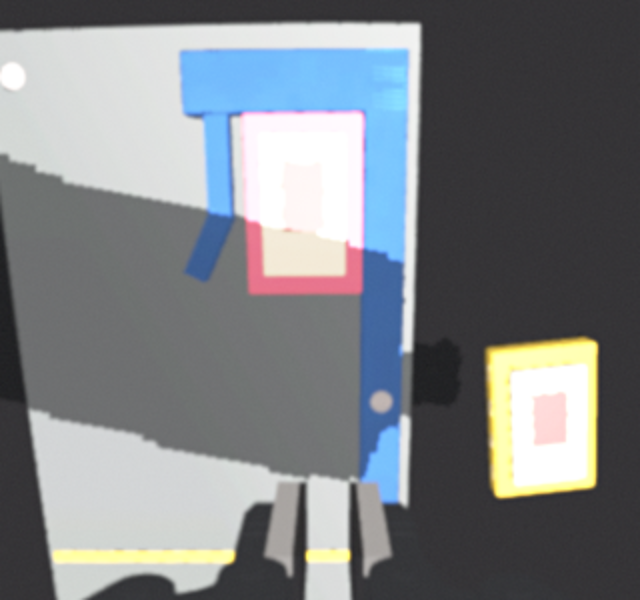

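The cassette is home: its nose meets the stop (row ~112), its right side meets the rail (column ~363), and the lip is clear at left. The arm is free above it.

```bash
python3 -c "
from h import *
print(order.job_done())"
```

```text
the job is handed in; nothing more can be done
None
```

I squared the pink cassette against the rail with its middle at about plate y -126 mm. I then slid it along the rail into the corner pocket, backed the fingers off and handed the job in at about 13 s.

- **On the way:** at each stop along the rail, the close-up readings showed a rail gap of at most 1.3 mm, which is 1–3 pixels. The cassette stayed parallel to the rail within about 0.2 degrees.
- **At the pocket:** the push force rose to about 6 N against the end stop. The fingers stood within 0.5 mm of where a home cassette would put them.
- **Last picture:** the cassette touches both the rail and the end stop, with the arm clear above it.
- **Faulty readings:** a few of the automatic gap rows were wrong. In the last check glare had washed out the upper part of the cassette, and earlier some rows picked up a bystander's colour instead. I ignored those.
- **Camera offset:** the wrist camera placed the rail 1–1.5 mm off the top-view estimate, within its stated accuracy.
- **Bystanders:** I did not measure them again at the end. The fingers never went near them, and all wrist forces stayed small.

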